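# Slide the peroxide bottle into its bench dock

## Robot

A 6-joint arm with a two-finger parallel gripper is mounted at the origin on the work surface; the furniture and walls round the work are solid. World frame = base frame: x ahead of the robot, y to its left, z up, the work surface at z = 0. Lengths are in m, angles in degrees, forces in N, time in s.
With the tool pointing down it reaches from about 0.4 to 0.825 m from the base axis. Payload 7 kg.
Tool frame: the origin (TCP) lies midway between the tips of the shut fingers; the grasp point (between the pads) lies 19 mm behind it; z points along the fingers, y is the line along which they close (so a half turn about z gives the same grasp; the last joint's range is limited). The gripper opens to 88 mm and grips with 3 to 60 N. Pads are 19 mm wide; open, the fingers measure 130 mm over their backs; the gripper's body (78 mm by 193 mm) begins 47 mm behind the grasp point.
Start: joints at [16.507, 20.546, 0.682, 0, -70.136, -16.507], TCP at [0.675, -0, 0.227] pointing down, gripper open.
Joint ranges: [-176.03, 176.03], [-82.01, 121.73], [-58.28, 71.71], [-173.87, 95.51], [-174.79, -0.11], [-173.66, 173.66]. Speed limits (degrees/s): [136.94, 136.94, 172.46, 180, 180, 180].

## Interface

Orientations are given as a 3x3 rotation matrix whose columns are the frame's x, y, z axes.
In Python, from rig import robot gives the robot as it stands. Calls block until the motion is done:
- robot.goto(position, orientation): joint-space move of the TCP to a pose.
- robot.servo_line(position, ori=None, speed=0.15): straight line of the TCP; ori=None keeps the orientation; speed is the mean speed in m/s.
- robot.movej(angles): joint-space move.
- robot.move_gripper(opening): opening from 0.0 (shut) to 1.0 (fully open); the grip force is fixed at half the most; returns when the fingers have stopped.
- robot.dwell(seconds).
- robot.ik(position, orientation): joint angles nearest the present ones, or None.
- robot.grab_frame(name): name is "scene" or "side" or "wrist"; returns (picture, depth): 384x512x3 uint8, red, green, blue; 384x512 float32, m along the optical axis (not along the pixel's ray), 0 where there is no reading.
- robot.camera_info(name): a dict with "vfov" (degrees; the focal length in pixels is half the picture's height over the tangent of half this angle, whatever the lens; pixels are square), "cx", "cy" (the principal point, pixels), "view" (4x4, takes a point from world to camera coordinates); the wrist camera has in their place "T_tool_cam" (4x4, takes a point from camera to tool coordinates, whose origin is the TCP and whose axes are the flange's). Camera axes: x right, y down, z forward; pixel columns grow to the right and rows downward; lengths in m; the calibration is good to about 2 mm. A picture is of the moment at which its call begins: read the wrist's pose just before it. camera_info takes no time and is no camera call.
A pose or a line that the arm cannot do raises robot.Unreachable and nothing moves.
- robot.job_done(): hands the job in; it is judged then, once.
Readings, each from a call of its own:
- robot.read_t(): time.
- robot.read_qpos(): joint angles.
- robot.read_qvel(): joint speeds.
- robot.read_effort(): joint torques, N m.
- robot.read_position(): TCP position.
- robot.read_tcp_rot(): TCP orientation.
- robot.read_force(): force on the tool from outside, world axes, zero at the start.
- robot.read_ft_torque(): the same for the moment, N m.
- robot.read_grip_width(): opening from 0.0 (shut) to 1.0 (fully open).
- robot.read_finger_force(): force on a finger pad.
Only numpy, scipy, OpenCV 4.12 (cv2) and the standard library are available. Lean on these libraries where they do the work, as an engineer would, in place of code of your own. Each camera call takes 0.05 s, during which the arm holds its last target. There are 200 camera calls.

## Task

Slide the dark bottle across the bench into the dock, pushing it gently with the fingertips on its lower half, and press it on until it has passed between the two sprung rollers and stands upright against the back stop, held by the rollers. Do not tip it, lift it or ram it against the stop, leave the small bowl and the timer where they stand, and take the hand away.

Things in the scene. Friction and masses are not known exactly. Their poses are not given: they have to be found in the camera images.
- bottle: brown-black round bottle, white screw cap, 64 mm diameter, 160 mm tall (straight-sided to about 100 mm), 0.4 to 0.65 kg, loose and upright on the bench before the dock. Origin: centre of its underside; z up. It slides at about 2 to 6 N if pushed at most about 50 mm above the bench; pushed near the top it topples. Keep the push under 20 N.
- dock: bottle dock fixed to the bench, open to the robot's right, without a floor. Origin: centreline of its mouth, at bench level; x points into the dock, y towards the robot. Two aluminium rails 21 mm high, inner faces at y = +36 and -36 mm, run from x = 0 to 140 mm; guide wings as high flare from them to y = +55 and -55 mm at x = -32 mm. On the rails sits a grey head with rollers and back stop.
- dock_end (a point): point on the dock's centreline at bench level, x = 140 mm (rear end of the rails). Before it stands the grey head, 24 to 80 mm high, 132 mm wide, set to another depth each time and staying there: its roller line is somewhere from x = 40 to 68 mm, not reported, to be felt. Its flat rigid stop face is 50 mm behind the roller line; the bottle against it has its middle 18 mm behind that line.
- roller_left (a joint): sideways give (m) of the white upright sprung, stiffly turning roller on the dock's +y side: 0 at rest, about 0.004 with the bottle's widest part between the rollers. Rollers: 12 mm diameter, 28 to 75 mm high, 56 mm between their faces. Passing them takes about 5 N besides sliding friction; beyond the middle they close only as the bottle is pushed on, fully 1 mm before the stop.
- roller_right (a joint): the same for the roller on the dock's -y side
- gallipot: small steel bowl, 79 mm in diameter and 40 mm high, loose on the bench on the dock's robot side (+y of the dock); leave it alone. Origin: centre of its underside
- timer: white kitchen-type timer with a black dial knob, 62 x 62 x 44 mm, loose on the bench on the dock's far side (-y of the dock); leave it alone. Origin: centre of its underside
There are look-alikes about, which are no part of the job. Leave any purple or yellow look-alike of the bottle alone.

How it is judged:
By the outcome, as a careful person would: the job done as asked, in the order asked, and still so for the second after the job is handed in, with the robot touching nothing.
It also fails if it takes over 51 s, if anything falls off the work surface, if the arm or the gripper's body presses on something with over 40 N, if the wrist force passes 120 N, or if a joint passes its speed limit or range.

## Working session

There is one attempt and no reset: what is moved stays moved. The work goes in short steps, each a Python script; the robot and the scene stay as the last script left them, time stands still between calls to the robot, and variables do not carry over. Pictures are saved under pics/ and viewed, at most 10 in all, crops included, and the job is handed in when it is done.

```bash
mkdir -p pics; ls; cat > h.py <<'E'
import numpy as np, cv2
from rig import robot
def snap(n,f):
    p,d=robot.grab_frame(n); cv2.imwrite(f'pics/{f}.png',p[:,:,::-1]); np.save(f'pics/{f}.npy',d); return p,d
def cloud(n,d):
    c=robot.camera_info(n); h,w=d.shape; f=h/2/np.tan(np.radians(c['vfov'])/2)
    v,u=np.mgrid[:h,:w]; P=np.stack([(u-c['cx'])/f*d,(v-c['cy'])/f*d,d,np.ones_like(d)],-1)
    return (P@np.linalg.inv(c['view']).T)[...,:3]
E
python3 - <<'E'
from h import *
a,_=snap('scene','sc');b,_=snap('side','sd')
for n in('scene','side'): print({k:np.round(v,3).tolist() if k=='view' else v for k,v in robot.camera_info(n).items()})
print(robot.read_t(), robot.read_tcp_rot().round(2) if hasattr(robot.read_tcp_rot(),'round') else robot.read_tcp_rot())
E
```

```text
pics
{'vfov': 51.510341095924886, 'cx': 254.43284103314969, 'cy': 191.7049239856557, 'view': [[-0.689, -0.724, -0.007, 0.369], [-0.543, 0.523, -0.658, 0.304], [0.48, -0.45, -0.753, 0.637], [0.0, 0.0, 0.0, 1.0]]}
{'vfov': 49.63286011743541, 'cx': 254.06219625469086, 'cy': 190.82210798574252, 'view': [[0.999, 0.034, -0.01, -0.52], [0.012, -0.603, -0.798, 0.029], [-0.033, 0.797, -0.603, 0.998], [0.0, 0.0, 0.0, 1.0]]}
0.1 [[-0. -1. -0.]
 [-1.  0. -0.]
 [ 0.  0. -1.]]
```

View pics/sc.png

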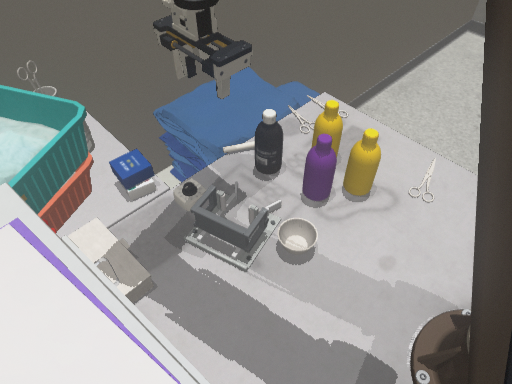

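View pics/sd.png

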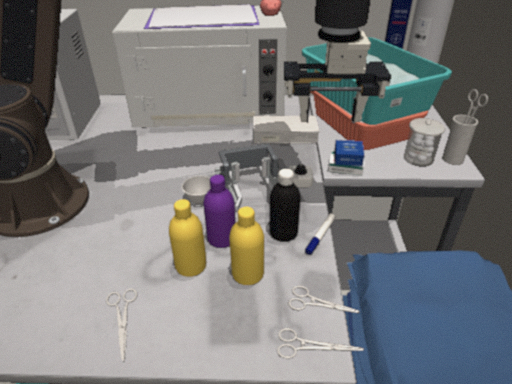

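The candidates in the scene picture are the brown-black bottle with white cap (268,145), purple (319,170) and yellow (328,130 and 362,165). I choose the black one, which is at (285,208) in the side view. The dock's grey head is at (230,215), the bowl at (298,237) and the timer at (188,192).

```bash
cat > top.py <<'E'
from h import *
import sys
S=1500; x0,x1,y0,y1=.40,.80,-.40,.10   # image: right = -y? keep u=(y1-y), v=(x1-x)
def top(names,out):
    im=np.zeros((int((x1-x0)*S),int((y1-y0)*S),3),np.uint8); zb=np.full(im.shape[:2],-1.)
    for n,f in names:
        p=cv2.imread(f'pics/{f}.png'); d=np.load(f'pics/{f}.npy')
        p=cv2.resize(p,None,fx=3,fy=3); 
        C=cloud(n,d).astype(np.float32); C=cv2.resize(C,None,fx=3,fy=3,interpolation=cv2.INTER_NEAREST) if 0 else cv2.resize(C,None,fx=3,fy=3)
        C=C.reshape(-1,3);col=p.reshape(-1,3)
        m=(C[:,0]>x0)&(C[:,0]<x1)&(C[:,1]>y0)&(C[:,1]<y1)&(C[:,2]<.19)&(C[:,2]>-.01)
        C=C[m];col=col[m];o=np.argsort(C[:,2]);C=C[o];col=col[o]
        v=((x1-C[:,0])*S).astype(int).clip(0,im.shape[0]-1);u=((y1-C[:,1])*S).astype(int).clip(0,im.shape[1]-1)
        k=C[:,2]>zb[v,u]; im[v[k],u[k]]=col[k]; zb[v[k],u[k]]=C[k,2]
    for i in range(0,5): 
        y=y1-.1*(i+1); cv2.putText(im,f'y{y:.1f}',(int((y1-y)*S)-20,590),0,.4,(0,0,255)); cv2.line(im,(int((y1-y)*S),0),(int((y1-y)*S),575),(0,0,255),1)
    for x in(.5,.6,.7): cv2.line(im,(0,int((x1-x)*S)),(750,int((x1-x)*S)),(0,0,255),1); cv2.putText(im,f'x{x}',(2,int((x1-x)*S)-3),0,.4,(0,0,255))
    cv2.imwrite(out,im)
E
python3 - <<'E'
from top import *
from scipy.optimize import least_squares
# dark bottle rough
for n,f,(u,v),cap in(('scene','sc',(268,150),(269,117)),('side','sd',(284,215),(286,176))):
    C=cloud(n,np.load(f'pics/{f}.npy'))
    print(n,'bottle body',C[v,u].round(3),'cap',C[cap[1],cap[0]].round(3))
    c0=C[v,u][:2]
    m=(np.hypot(*(C[...,:2]-c0).transpose(2,0,1))<.075)&(C[...,2]>.03)&(C[...,2]<.095)
    p=cv2.imread(f'pics/{f}.png'); m&=(p.max(2)<75)
    q=C[m][:,:2]; r=least_squares(lambda s:np.hypot(*(q-s).T)-.032,c0,loss='soft_l1',f_scale=.002)
    print(len(q),r.x.round(4), np.abs(r.fun).mean())
C=cloud('scene',np.load('pics/sc.npy'))
for nm,u,v in(('timer',190,188),('bowl',298,226),('stop/headtop',215,240),('wingR',272,207)):print(nm,C[v,u].round(3))
top([('scene','sc'),('side','sd')],'pics/top.png')
p=cv2.imread('pics/sc.png')[90:290,150:350]; cv2.imwrite('pics/crop.png',cv2.resize(p,(600,600),interpolation=cv2.INTER_CUBIC))
E
```

```text
scene bottle body [ 0.565 -0.071  0.08 ] cap [ 0.575 -0.082  0.159]
450 [ 0.5454 -0.0537] 0.007759881776720556
side bottle body [ 0.585 -0.121  0.075] cap [ 0.587 -0.104  0.159]
692 [ 0.5824 -0.1469] 0.007032532716820671
timer [0.623 0.107 0.044]
bowl [0.404 0.001 0.022]
stop/headtop [ 0.509  0.137 -0.001]
wingR [ 0.481 -0.001  0.014]
```

View pics/crop.png

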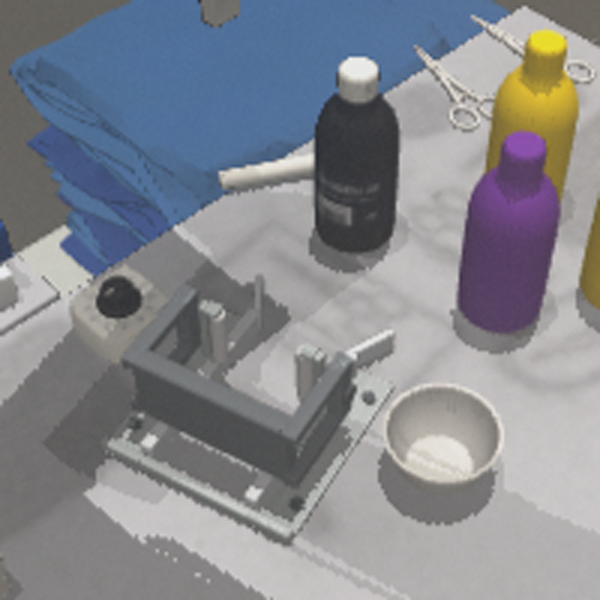

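View pics/top.png

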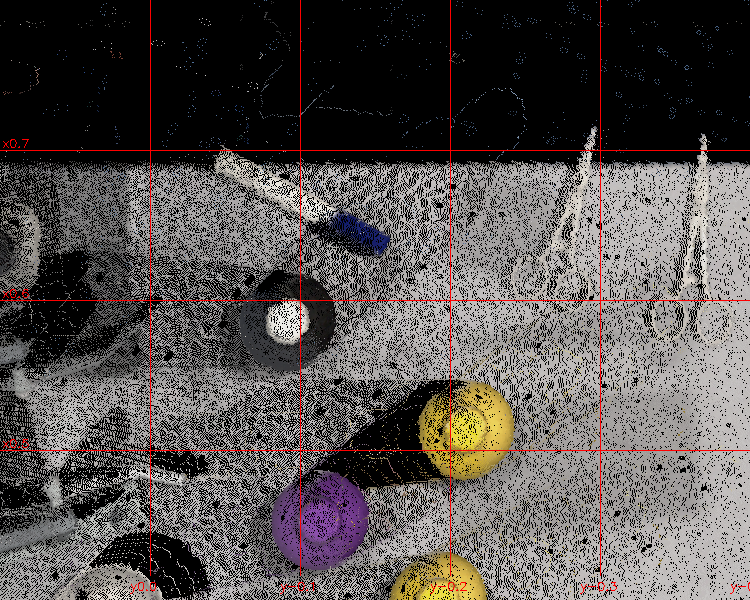

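The crop confirms the dark bottle with white cap at (355,150). It also shows the dock's two wings, the rollers at (213,330) and (310,370), and the bowl and timer close by. In the top map the bottle is near (0.586,-0.092), clear of the dock, and the dock mouth faces it. I'll locate the dock next.

```bash
python3 - <<'E'
import top; from top import *
top.x0,top.x1,top.y0,top.y1=.36,.76,-.15,.25
Cs=[cloud(n,np.load(f'pics/{f}.npy')) for n,f in(('scene','sc'),('side','sd'))]
for C,n in zip(Cs,'ab'):
    B=C.reshape(-1,3)
    # bottle cap top centre and body
    k=B[(np.hypot(B[:,0]-.586,B[:,1]+.092)<.05)]
    cap=k[(k[:,2]>.155)&(k[:,2]<.165)]; print('cap',len(cap),((cap.min(0)+cap.max(0))/2).round(4))
    body=k[(k[:,2]>.03)&(k[:,2]<.095)]
    from scipy.optimize import least_squares
    r=least_squares(lambda s:np.hypot(*(body[:,:2]-s).T)-.032,[.586,-.092],loss='soft_l1',f_scale=.001); print('body',len(body),r.x.round(4),np.median(np.abs(r.fun)))
    R=B[(B[:,0]>.4)&(B[:,0]<.66)&(B[:,1]>-.04)&(B[:,1]<.2)]
    T=R[(R[:,2]>.077)&(R[:,2]<.084)]; print('headtop',len(T),cv2.minAreaRect(T[:,:2].astype(np.float32)))
    z=R[:,2]; print('hist',np.histogram(z,bins=np.arange(-.006,.09,.004))[0])
    np.save(f'pics/R{n}.npy',R)
# map of height-coded points
S=1500; im=np.zeros((600,600,3),np.uint8)
for C in Cs:
    B=cv2.resize(C.astype(np.float32),None,fx=1,fy=1).reshape(-1,3)
    for lo,hi,c in((.004,.017,(90,90,90)),(.017,.025,(0,255,0)),(.025,.06,(200,80,0)),(.06,.0775,(255,255,0)),(.0775,.085,(0,0,255)),(.085,.17,(255,0,255))):
        q=B[(B[:,2]>lo)&(B[:,2]<hi)]
        for x,y,_ in q:
            u,v=int((.25-y)*S),int((.76-x)*S)
            if 1<u<598 and 1<v<598: im[v:v+2,u:u+2]=c
for i in range(8): cv2.line(im,(int(i*.05*S),0),(int(i*.05*S),600),(60,60,60),1); cv2.putText(im,f'{.25-.05*i:.2f}',(int(i*.05*S),10),0,.35,(255,)*3)
for i in range(8): 
    v=int((.76-.40-.05*i)*S); cv2.line(im,(0,v),(600,v),(60,60,60),1); cv2.putText(im,f'{.4+.05*i:.2f}',(0,v),0,.35,(255,)*3)
cv2.imwrite('pics/hm.png',im)
E
```

```text
cap 109 [ 0.5852 -0.0918  0.1587]
body 574 [ 0.5859 -0.0929] 0.0005579015116442265
headtop 864 ((0.49969109892845154, 0.10231643915176392), (0.1326395869255066, 0.07618051767349243), 16.464345932006836)
hist [  78 5198 1533  301  376  152  273  173  446  245  264  173  164  106
   97   94  105   95   98  103  173  762   44]
cap 120 [ 0.5871 -0.0924  0.1584]
body 718 [ 0.5875 -0.0898] 0.0005579190660937455
headtop 360 ((0.5014307498931885, 0.10291961580514908), (0.1312493532896042, 0.07779935002326965), 16.46843147277832)
hist [  66 1779  265   80   64   71  175   89  216  132  106   92  109   88
   92   93   98   93   97  104  131  312    4]
```

View pics/hm.png

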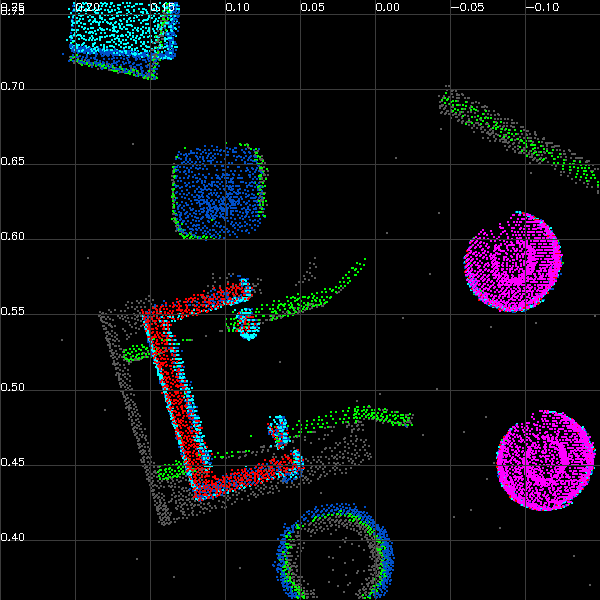

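The map is clear. The head is 132 mm wide and turned 16.5°, with the dock mouth near (0.526, 0.022), pointing into the dock along (-0.283, 0.959). The bottle is 26 mm off the centreline to the far side.

The hand's body is too wide to stand upright behind the 160 mm bottle, so I'll tilt the tool 35° with the tips leading. I'll also yaw it slightly so it clears the yellow and purple bottles.

```bash
cat >> h.py <<'E'
A=np.radians(16.465); DX=np.array([-np.sin(A),np.cos(A),0]); DY=np.array([-np.cos(A),-np.sin(A),0])
HC=np.array([.5005,.1026,0]); M=HC-.085*DX      # mouth on the head's centreline
def W(x,y,z=0): return M+x*DX+y*DY+np.array([0,0,z])
def D(p): q=np.asarray(p,float)[:2]-M[:2]; return np.array([q@DX[:2],q@DY[:2]])
def ori(psi,th=35,flip=1):
    c,s=np.cos(np.radians(psi)),np.sin(np.radians(psi)); a=c*DX+s*DY; u=np.array([0,0,1.])
    t=np.radians(th); z=np.sin(t)*a-np.cos(t)*u; x=flip*(np.cos(t)*a+np.sin(t)*u)
    return np.column_stack([x,np.cross(z,x),z])
def ax(psi): return np.array([np.cos(np.radians(psi)),np.sin(np.radians(psi))])
E
python3 - <<'E'
from h import *
print(M, D([.5867,-.0913]), D([.453,-.117]),D([.513,-.213]))
print(np.round(robot.camera_info('wrist')['T_tool_cam'],3))
for f in(1,-1):
  for x,y,z,p in((-.18,-.05,.25,24),(-.18,-.05,.03,24),(-.07,0,.03,24),(-.09,0,.03,12),(.04,0,.03,12),(-.08,0,.2,12)):
    q=robot.ik(W(x,y,z),ori(p,35,f)); print(f,x,p,None if q is None else np.round(q,1))
print(robot.read_force(),robot.read_t())
E
```

```text
[0.52459151 0.02108559 0.        ] [-0.12538038 -0.02770821] [-0.11213197  0.10779331] [-0.22120108  0.07746296]
[[ 0.    -0.955 -0.296  0.08 ]
 [ 1.     0.     0.     0.001]
 [-0.    -0.296  0.955 -0.159]
 [ 0.     0.     0.     1.   ]]
1 -0.18 24 [  -9.2   35.7   29.2  -23.3 -110.  -133.2]
1 -0.18 24 [  -9.1   45.3   17.1  -21.9  -89.8 -124.9]
1 -0.07 24 [  -3.1   37.5    1.8  -24.9  -80.9 -126.6]
1 -0.09 12 [  -7.5   36.4    0.8  -28.3  -78.3 -132.3]
1 0.04 12 [   2.8   31.5   -7.4  -33.1  -71.3 -137.8]
1 -0.08 12 [  -6.6   25.9    7.7  -28.   -93.3 -141.1]
-1 -0.18 24 [  -9.2   35.7   29.2  -23.3 -110.    46.8]
-1 -0.18 24 [ -9.1  45.3  17.1 -21.9 -89.8  55.1]
-1 -0.07 24 [ -3.1  37.5   1.8 -24.9 -80.9  53.4]
-1 -0.09 12 [ -7.5  36.4   0.8 -28.3 -78.3  47.7]
-1 0.04 12 [  2.8  31.5  -7.4 -33.1 -71.3  42.2]
-1 -0.08 12 [ -6.6  25.9   7.7 -28.  -93.3  38.9]
[-0.04128089 -0.27799944 -0.12556146] 0.1
```

```bash
cat >> h.py <<'E'
def push_force():
    return float(np.asarray(robot.read_force())[:2]@-DX[:2])
E
python3 - <<'E'
from h import *
b=D([.5867,-.0913]); psi=22; a=ax(psi); R=ori(psi,35,-1)
robot.move_gripper(.36)
s=b-.055*a
robot.goto(W(*s,.25),R)
robot.servo_line(W(*s,.03),speed=.15)
f0=push_force(); print('t',robot.read_t(),'f0',f0,robot.read_force(),robot.read_grip_width())
p0=b-.039*a; robot.servo_line(W(*p0,.03),speed=.05); print(push_force()-f0)
# push bottle to (-.035,0)
e=np.array([-.035,0])-.0355*a
for k in np.linspace(.12,1,9):
    p=p0+(e-p0)*k; robot.servo_line(W(*p,.03),speed=.05); f=push_force()-f0; print(round(f,2),np.round(D(robot.read_position()),4))
    if f>12: print('STOP');break
print(robot.read_t(),robot.read_position()[2]); snap('scene','s2'); snap('side','d2')
for n,fn in(('scene','s2'),('side','d2')):
    B=cloud(n,np.load(f'pics/{fn}.npy')).reshape(-1,3); q=B[(B[:,2]>.15)&(B[:,2]<.165)&(np.hypot(*(B[:,:2]-W(-.035,0)[:2]).T)<.04)]
    print('cap',len(q),D((q.min(0)+q.max(0))/2) if len(q) else '')
a1,b1=cv2.imread('pics/s2.png')[60:290,130:360],cv2.imread('pics/d2.png')[40:270,130:360]
cv2.imwrite('pics/v2.png',cv2.resize(np.hstack([a1,b1]),(800,400)))
E
```

```text
t 3.775 f0 -1.1793365149560575 [-0.20643449  1.16875391  1.19776775] 0.3612637369139799
1.2453381351610788
0.99 [-0.1499 -0.0388]
2.09 [-0.1395 -0.0355]
1.49 [-0.1291 -0.0322]
1.8 [-0.1188 -0.0291]
1.11 [-0.1085 -0.0259]
1.92 [-0.0982 -0.0227]
1.47 [-0.0879 -0.0195]
1.13 [-0.0777 -0.0163]
1.29 [-0.0673 -0.0131]
7.5583 0.03011929300490488
cap 171 [-0.03517759  0.00186183]
cap 126 [-0.03668425 -0.00064609]
```

View pics/v2.png

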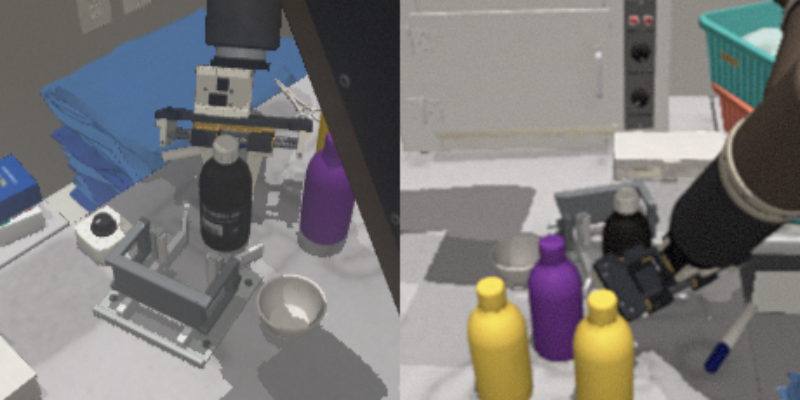

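The bottle is upright at dock (-0.036, 0.001), held in the open fingers between the wings, and its neighbours are untouched. Next I push straight in to about x = +0.018. Then I'll lift off, shut the fingers so they fit in front of the rollers, and press on in small steps watching the force.

```bash
python3 - <<'E'
from h import *
a=ax(22); R=ori(22,35,-1); print('z',np.asarray(robot.read_force()).round(2))
for x in np.linspace(-.022,.018,4):
    p=np.array([x,0])-.0355*a; robot.servo_line(W(*p,.03),speed=.05); print(round(push_force()+1.18,2),np.round(D(robot.read_position()),4))
p=p-.012*a; robot.servo_line(W(*p,.03),speed=.1); print('free',round(push_force()+1.18,2))
robot.servo_line(W(*p,.22),speed=.2)
robot.move_gripper(0)
R=ori(20,35,-1); p=np.array([.018,0])-.05*ax(20)
robot.goto(W(*p,.20),R); robot.servo_line(W(*p,.03),speed=.15)
print('t',robot.read_t(),np.asarray(robot.read_force()).round(2),D(robot.read_position()),push_force())
snap('scene','s3'); snap('side','d3')
for n,fn in(('scene','s3'),('side','d3')):
    B=cloud(n,np.load(f'pics/{fn}.npy')).reshape(-1,3); q=B[(B[:,2]>.15)&(B[:,2]<.165)&(np.hypot(*(B[:,:2]-W(.018,0)[:2]).T)<.03)]
    print('cap',len(q),D((q.min(0)+q.max(0))/2) if len(q) else '')
    q=B[(B[:,2]>.15)&(B[:,2]<.165)&(np.hypot(*(B[:,:2]-W(-.112,.108)[:2]).T)<.03)]
    print('purple',len(q),D((q.min(0)+q.max(0))/2) if len(q) else '')
a1,b1=cv2.imread('pics/s3.png')[60:290,130:360],cv2.imread('pics/d3.png')[40:270,130:360]
cv2.imwrite('pics/v3.png',cv2.resize(np.hstack([a1,b1]),(800,400)))
E
```

```text
z [ 0.53  0.2  -0.25]
1.96 [-0.0543 -0.0133]
1.17 [-0.041  -0.0132]
2.19 [-0.0276 -0.0132]
0.16 [-0.0143 -0.0132]
free 1.19
t 12.9417 [0.45 0.01 0.31] [-0.02927657 -0.01773205] 0.11868058110424833
cap 178 [0.0179701  0.00176402]
purple 67 [-0.10221678  0.10406   ]
cap 111 [1.54223535e-02 3.27492664e-05]
purple 155 [-0.10857991  0.10467484]
```

View pics/v3.png

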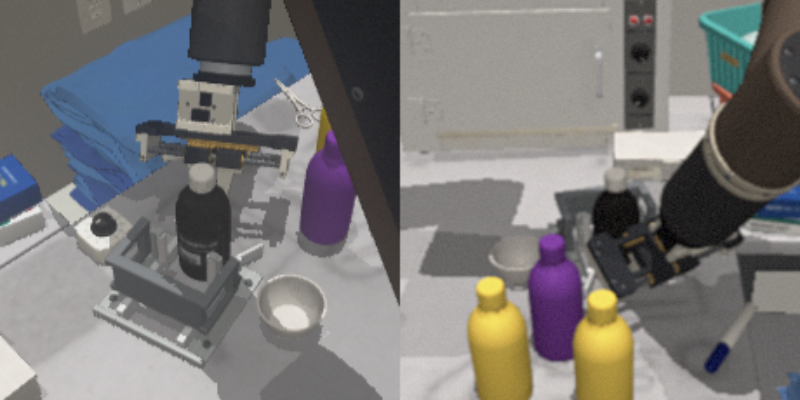

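The bottle stands upright at about dock (0.017, 0.001) between the rails, clear of the shut fingers, and the purple bottle looks unmoved. Now I press on in small steps.

```bash
cat > press.py <<'E'
from h import *
def F():
    r=[]
    for _ in range(5): r.append(push_force()); robot.dwell(.008)
    return float(np.mean(r))
def psi_of(x): return float(np.interp(x,[.030,.046],[20,12]))   # by bottle position
def press(x,xe,step,speed,f0,lim):
    while x<xe-1e-6:
        x=min(x+step,xe); s=psi_of(x); p=np.array([x,.0005])-.0398*ax(s)
        robot.servo_line(W(*p,.03),ori(s,35,-1),speed=speed); f=F()-f0
        print(f'{x*1e3:.1f}:{f:.1f} ({(D(robot.read_position())[0]-p[0])*1e3:.1f})',end='  ')
        if f>lim: print('LIMIT'); break
    return x
E
python3 - <<'E'
from press import *
f0=F(); print('f0',f0)
x=press(.010,.030,.004,.05,f0,10)
x=press(x,.066,.002,.03,f0,12)
print(x,robot.read_t(),robot.read_position())
E
```

```text
f0 0.20384736388961544
14.0:0.0 (0.2)  18.0:-0.1 (0.1)  22.0:0.8 (0.1)  26.0:1.0 (0.2)  30.0:-0.0 (0.3)  32.0:0.8 (0.0)  34.0:0.4 (0.0)  36.0:1.8 (-0.3)  38.0:4.6 (-0.9)  40.0:5.8 (-1.4)  42.0:3.9 (-0.7)  44.0:3.5 (-0.4)  46.0:5.8 (-0.9)  48.0:6.3 (-1.1)  50.0:6.1 (-1.1)  52.0:6.4 (-1.0)  54.0:6.0 (-0.9)  56.0:5.1 (-0.7)  58.0:4.7 (-0.5)  60.0:4.3 (-0.2)  62.0:2.8 (0.2)  64.0:2.0 (0.3)  66.0:1.7 (0.3)  0.066 19.825 [0.52419401 0.04949428 0.02999584]
```

```bash
python3 - <<'E'
from press import *
x=press(.066,.084,.001,.015,.2,7.5)
print(x,robot.read_t(),robot.read_position(),np.asarray(robot.read_force()).round(1))
snap('scene','s4');snap('side','d4')
for n,fn in(('scene','s4'),('side','d4')):
    B=cloud(n,np.load(f'pics/{fn}.npy')).reshape(-1,3); q=B[(B[:,2]>.15)&(B[:,2]<.165)&(np.hypot(*(B[:,:2]-W(x,0)[:2]).T)<.03)]
    print('cap',len(q),D((q.min(0)+q.max(0))/2) if len(q) else '')
E
```

```text
67.0:2.0 (0.1)  68.0:1.8 (0.1)  69.0:1.8 (0.1)  70.0:1.8 (0.1)  71.0:1.7 (0.1)  72.0:2.0 (0.1)  73.0:2.0 (0.0)  74.0:2.0 (0.1)  75.0:1.5 (0.2)  76.0:3.7 (-0.2)  77.0:6.5 (-1.0)  78.0:9.8 (-1.8)  LIMIT
0.07800000000000001 23.325 [0.52148212 0.05901005 0.02996578] [ 2.4 -9.6  0.8]
cap 200 [0.07508718 0.00174994]
cap 102 [ 0.0743607  -0.00115326]
```

A firm, gentle rise to 10 N at x ≈ 0.076 shows the bottle is on the stop, and the cap position agrees. Now I withdraw.

```bash
python3 - <<'E'
from press import *
a=ax(12); p=D(robot.read_position())
robot.servo_line(W(*(p-.006*a),.03),speed=.02); robot.servo_line(W(*(p-.022*a),.035),speed=.08)
robot.servo_line(W(*(p-.022*a),.24),speed=.2)
robot.servo_line(W(*(p-np.array([.13,.06])),.26),speed=.2)
print(robot.read_t(),robot.read_force())
snap('scene','s5');snap('side','d5')
for n,fn in(('scene','s5'),('side','d5')):
    B=cloud(n,np.load(f'pics/{fn}.npy')).reshape(-1,3)
    for c in((.075,0),(-.112,.108)):
        q=B[(B[:,2]>.15)&(B[:,2]<.165)&(np.hypot(*(B[:,:2]-W(*c)[:2]).T)<.025)]
        print(n,len(q),D((q.min(0)+q.max(0))/2) if len(q) else '')
a1,b1=cv2.imread('pics/s5.png')[90:290,150:350],cv2.imread('pics/d5.png')[90:290,150:350]
cv2.imwrite('pics/v5.png',cv2.resize(np.hstack([a1,b1]),(800,400),interpolation=cv2.INTER_CUBIC))
E
```

```text
26.2667 [-0.65241449 -0.09011009  0.28591957]
scene 198 [0.07442918 0.00074916]
scene 167 [-0.10735314  0.10745078]
side 104 [ 0.07338856 -0.00081743]
side 159 [-0.10944895  0.10490783]
```

View pics/v5.png

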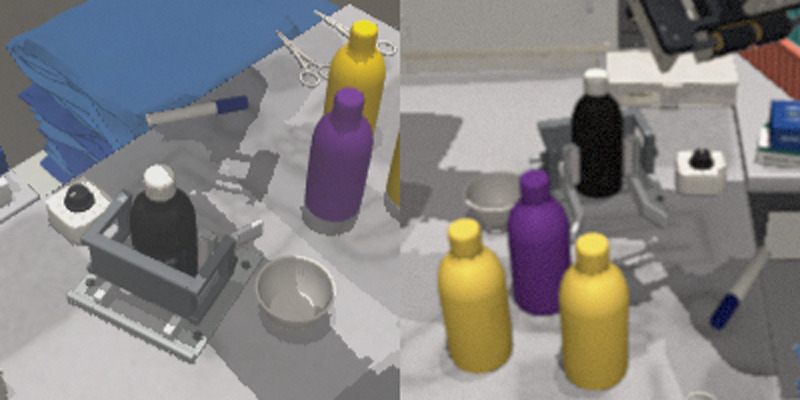

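The bottle stands upright behind the rollers, and the bowl and timer are in place. The cap reads 0.8 mm further back than while pressed, so I'll check whether that is real by comparing the two image pairs.

```bash
python3 - <<'E'
from h import *
for n,s in(('scene','s'),('side','d')):
    c=robot.camera_info(n); f=192/np.tan(np.radians(c['vfov'])/2)
    def px(x,z): q=c['view']@np.append(W(x,0,z),1); return np.array([f*q[0]/q[2]+c['cx'],f*q[1]/q[2]+c['cy']])
    for z in(.15,.09):
        u,v=px(.075,z).astype(int); g=px(.076,z)-px(.075,z)
        I=[np.float32(cv2.cvtColor(cv2.imread(f'pics/{s}{k}.png')[v-22:v+12,u-22:u+22],6)) for k in(4,5)]
        dep=[np.load(f'pics/{s}{k}.npy')[v-3:v+4,u-3:u+4].mean() for k in(4,5)]
        print(n,z,'px per mm',g.round(2),'shift',np.round(cv2.phaseCorrelate(I[0],I[1],cv2.createHanningWindow(I[0].shape[::-1],5))[0],2),np.round(dep,4), (c['view']@np.append(DX,0))[2].round(2))
E
```

```text
scene 0.15 px per mm [-0.29  0.35] shift [-0.17  0.19] [0.7111 0.7113] -0.57
scene 0.09 px per mm [-0.28  0.35] shift [0.58 0.06] [0.7306 0.7161] -0.57
side 0.15 px per mm [-0.1 -0.2] shift [0.47 0.07] [0.9529 0.9528] 0.77
side 0.09 px per mm [-0.1  -0.21] shift [0.57 0.22] [0.9402 0.9478] 0.77
```

There was no real motion: the cap depths agree to 0.2 mm. Handing in.

```bash
python3 -c "
from rig import robot
print(robot.job_done(),robot.read_t())"
```

```text
the job is handed in; nothing more can be done
the job is handed in; nothing more can be done
```

The dark bottle is in the dock, upright against the back stop behind the rollers, with a highest measured push of about 10 N; the bowl and timer look unmoved, the hand is clear, and the job was handed in at about 26 s (no verdict was returned).

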